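Open the drying cage and draw out the ware board

ROBOT

A 6-joint arm with a two-finger parallel gripper is mounted at the origin on the work surface. World frame = base frame: x ahead of the robot, y to its left, z up, the work surface at z = 0. Lengths are in m, angles in degrees, forces in N, time in s.
With the tool pointing down it reaches from about 0.4 to 0.925 m from the base axis. Payload 3.4 kg.
Tool frame: the origin (TCP) lies at the very end of the fingers, on their centre line; the grasp point (between the pads) lies behind it (bot.grip_point_offset is the z of the grasp point in the tool frame, in m); z points along the fingers, y is the line along which they close (so a half turn about z gives the same grasp; the last joint's range is limited). The gripper opens to 85 mm and grips with 20 to 120 N. Pads are 22 mm wide; open, the fingers measure 114 mm over their backs; the gripper's body (76 mm by 85 mm) begins 54 mm behind the grasp point. The pads swing forward as they close: fully open they stand 13 mm farther back than shut.
Start: joints at [-67.408, 17.578, 86.31, -0, 76.112, -4.211], TCP at [0.259, -0.513, 0.196] pointing down, gripper open.
Joint ranges: [-179.03, 179.03], [-60, 130.46], [8.19, 133.38], [-81.62, 261.62], [5.75, 156.47], [-153.77, 153.77]. Speed limits (degrees/s): [147.25, 147.25, 180, 180, 180, 180].

INTERFACE

Orientations are given as a 3x3 rotation matrix whose columns are the frame's x, y, z axes.
In Python, from rig import bot gives the robot as it stands.
- The arm moves only by the shell command python3 -m creep 'ROWS' [FORCE]. ROWS is JSON, one flat list of numbers, 7 for each row, row after row: the finger opening in mm, from 0 to 85.4, then the shift along the world's x, y, z in mm, then the turn, a rotation vector about the world's x, y, z in degrees. In form: [hand, tx, ty, tz, rx, ry, rz, hand, tx, ty, tz, rx, ry, rz, ...]. A call has exactly 8 rows; each row is the pose to reach, as a shift and turn from the pose commanded when the call began; what a row does not reach only later rows make up. A row lasts 1/10 s, in which the tool goes at most 50 mm and 8.59 degrees, less where a joint would pass 70% of its speed; a pose out of reach is approached as far as the arm can. A call with a gripper value outside its range is refused whole. The fingers move at their own pace and stop on an object; FORCE is the grip in N (left out, the last holds). Time passes only in rows, so rows that repeat a pose let the fingers close, or fill a call up. It gives the time, the measured TCP pose, the force, the opening and the grip force at its end, in the units of the state.
- bot.observe(): the state, without advancing time (a new reading comes with each control period).
- bot.capture(name): name is "side" or "top"; returns (picture, depth): 400x640x3 uint8, blue, green, red; 400x640 float32, m along the optical axis (not along the pixel's ray), 0 where there is no reading.
- bot.camera_model(name): a dict with "vfov" (degrees; the focal length in pixels is half the picture's height over the tangent of half this angle, whatever the lens; pixels are square), "cx", "cy" (the principal point, pixels), "k1" (the pictures are not rectified: a ray, as slopes to the right and down, at radius r is drawn at 1 + k1 r^2 times it, then the intrinsics apply), "R" (3x3) and "t" (3): a world point X has camera coordinates R X + t. Camera axes: x right, y down, z forward; pixel columns grow to the right and rows downward; lengths in m; the calibration is good to about 2 mm. A picture is of the moment at which its call begins. camera_model takes no time and is no camera call.
- bot.close_job(): hands the job in; it is judged then, once.
Trained networks look in the newest picture that a camera, given by its name, has taken for a name from the list of things; names that differ only in an ending like _2 or _b are one class to them, and where a whole thing is asked for, a point or a joint stands for the part that bears it (a point fixed in the world has none). Each returns a list of dicts, best first, with "score" (0 to 1); they miss things now and then, are a little off and sometimes report something else, mostly with a low value. They report only what shows in the picture. A call takes as long as a camera call. They do not tell look-alikes from the thing itself.
- bot.spot_in(name, camera): "uv" ([column, row] in pixels, amid what is visible of it).
- bot.mark_of(name, camera): "uv" ([column, row] in pixels: a listed point, or the origin of a listed thing).
The state is a dict: "t": time; "joints": joint angles; "qvel": joint speeds; "joint_torque": joint torques, N m; "ee_pos": TCP position; "tcp_rot": TCP orientation; "ft_force": force on the tool from outside, world axes, zero at the start; "wrist_torque": the same for the moment, N m; "opening": finger opening in m; "finger_force": force on a finger pad.
Only numpy, scipy, OpenCV 4.12 (cv2) and the standard library are available. Lean on these libraries where they do the work, as an engineer would, in place of code of your own. Each camera call takes 0.05 s, during which the arm holds its last target. There are 200 camera calls.

TASK

Lift the latch bar out of its catch by pressing down the thumb lever and swing the cage gate wide open, about square to the cage front or further, with the latch bar fallen back down. Then draw the ware board out towards you to its stop, leaving the clay cup and the vase standing upright on it and the mug, jar and scoop where they are.

Things in the scene. Friction and masses are not known exactly. Their poses are not given: they have to be found in the camera images.
- cage: Drying cage fixed on the bench, 270 mm wide, 240 deep: plywood floor 70 mm above the bench, dark steel posts, rods at sides and back. Origin: centre of its underside. Its x axis points from its front into the cage, y to the left seen from the front, z up; place and yaw vary. Points (x, y, z) in mm below are in this frame. Front posts 20 mm square at y +-120, x -128 to -108, 295 high.
- hood_front (a point): Middle of the lower front edge of the wooden hood plank across the top of the cage front: x -150 to -60, y +-140, z 295 to 315; this point at (-150, 0, 295). It overhangs the latch and the cleat, so the tool must come from the front, leaning some 30 to 45 degrees from vertical, pointing down and into the cage.
- gate (a joint): Gate angle, rad: 0 shut, grows as the free edge swings out of the front towards -x, up to 1.8. Upright hinge line at x -125, y +108 (left). Dark steel leaf 10 mm thick, 214 mm wide (shut: y -106 to +108), z 92 to 272: 20 mm wide flat bar all round, thin upright rods between. Stays where left (hinge friction 0.06 Nm, 0.6 kg).
- gate_hinge (a point): Point on the gate's hinge line at the height of the gate's top (z 272).
- gate_edge (a point): Top of the gate's free (right) upright bar, z 272, 204 mm from the hinge line, in the middle of its 20 mm width and 10 mm thickness.
- latch (a joint): Angle of the latch bar, rad: 0 level (on its stop), grows as the catch end rises, at most 0.45; falls back by its own weight. Clears the catch above 0.15; 0.3 is comfortable; about 1 N on the lever lifts it. Let go with the gate shut it drops back into the catch, with the gate over 0.1 rad open it drops in front of the lip and is harmless.
- thumb_lever: Thumb lever, one piece with the latch bar. Origin: the pivot, on the gate's front at (-136, -30, 235), gate shut. The steel bar (6 mm thick, 14 high) runs from it 116 mm towards -y, past the gate's free edge into the catch; on the other side a 14 mm high arm runs 68 mm towards the hinge and carries the thumb piece. Pressing that down lifts the bar.
- catch_lip (a point): Middle of the top of the catch's upturned lip on the right-hand post, at (-145, -121, 240): 6 mm thick, 20 mm wide, it stands in front of the latch bar and rises 12 mm above the bar's lower edge.
- lever_end (a point): Centre of the thumb piece: at (-170, 30, 235) with gate shut and latch down. It stands out towards -x from the arm to x -193, 18 mm wide (y), 10 mm thick (z 230 to 240), with a lip 6 mm thick rising 9 mm at its outer end. Pinch it across its width or press it from above; 18 mm down gives a latch angle of 0.3. It goes round with the gate.
- board (a joint): How far the ware board is drawn out, m: 0 in, 0.12 at its stop. It slides along the cage's -x on runners, friction about 1.5 N; the shut gate stands in its way.
- board_mid (a point): Centre of the board's top face (190 mm deep, 160 mm wide, 12 mm thick, light wood), z 112; x -13 when in.
- cleat_top (a point): Middle of the top of the wooden cleat that stands on the board's front edge: 14 mm (x) by 30 mm (y), 35 mm high, top at z 147, x -99 when the board is in. Pinch it across its 30 mm or hook it from behind to pull the board.
- cup: Unglazed clay cup standing on the board, 60 mm across, 65 mm high. Origin: centre of its underside.
- vase: Unglazed clay vase standing on the board, 60 mm across at the belly, 80 mm high. Origin: centre of its underside.
- mug: Bystander: white mug on the bench, 76 mm across, 85 mm high. Origin: centre of its underside.
- jar: Bystander: lidded grey jar on the bench, 70 mm across, 100 mm high. Origin: centre of its underside.
- scoop: Bystander: aluminium hand scoop lying on the bench, blade 78 mm long towards its x, 50 mm wide, handle 85 mm long. Origin: where handle and blade meet, underside.
Things that resemble listed ones, but are neither listed nor needed, are in the scene too. Leave any green look-alike of the vase alone.

How it is judged:
By the outcome, as a careful person would: the job done as asked, in the order asked, and still so for the second after the job is handed in, with the robot touching nothing.
It also fails if it takes over 58 s, if anything falls off the work surface, if the arm or the gripper's body presses on something with over 40 N, if the wrist force passes 120 N, or if a joint passes its speed limit or range.

## Working session

There is one attempt and no reset: what is moved stays moved. The work goes in short steps, Python scripts to look and compute and a shell command to move; the robot and the scene stay as the last step left them, time stands still between calls to the robot, and variables do not carry over. Pictures are saved under pics/ and viewed, at most 10 in all, crops included, and the job is handed in when it is done.

```bash
ls; mkdir -p pics
cat > h.py <<'E'
import numpy as np, cv2
from rig import bot
def K(c):
    m=bot.camera_model(c); f=200/np.tan(np.radians(m['vfov'])/2); return m,f
def ray(c,uv):
    m,f=K(c); d=np.array([(uv[0]-m['cx'])/f,(uv[1]-m['cy'])/f]); s=d.copy()
    for _ in range(20): s=d/(1+m['k1']*(s@s))
    R=np.array(m['R']);t=np.array(m['t']); o=-R.T@t; v=R.T@np.array([s[0],s[1],1]); return o,v
def at(c,uv,depth): o,v=ray(c,uv); return o+v*depth
def proj(c,X):
    m,f=K(c); p=np.array(m['R'])@X+np.array(m['t']); s=p[:2]/p[2]; s=s*(1+m['k1']*(s@s)); return np.array([m['cx'],m['cy']])+f*s
def tri(a,b):
    (o1,v1),(o2,v2)=a,b
    A=np.stack([v1,-v2],1); x=np.linalg.lstsq(A,o2-o1,rcond=None)[0]
    p=o1+x[0]*v1;q=o2+x[1]*v2; return (p+q)/2,np.linalg.norm(p-q)
E
python3 - <<'E'
from h import *
np.set_printoptions(precision=3,suppress=True)
for c in ['side','top']:
    im,d=bot.capture(c); cv2.imwrite(f'pics/{c}0.png',im); np.save(f'{c}0.npy',d)
    m,f=K(c); print(c,f,m['k1'],-np.array(m['R']).T@np.array(m['t']),np.array(m['R'])[2])
names=['hood_front','gate_hinge','gate_edge','thumb_lever','catch_lip','lever_end','board_mid','cleat_top','cup','vase','mug','jar','scoop','cage']
for n in names:
    r={}
    for c in ['side','top']:
        r[c]=bot.mark_of(n,c); print(n,c,[(np.round(x['uv'],1).tolist(),round(x['score'],2)) for x in r[c][:3]])
    if r['side'] and r['top']:
        p,e=tri(ray('side',r['side'][0]['uv']),ray('top',r['top'][0]['uv'])); print('   ',p,e)
print(bot.observe()['t'],bot.grip_point_offset)
E
```

```text
pics
side 439.98293606469497 -0.08830347839675307 [0.402 0.802 1.208] [ 0.169 -0.606 -0.777]
top 458.0312578710265 0.04437473660213548 [0.411 0.017 1.345] [ 0.201 -0.006 -0.98 ]
hood_front side [([325.3, 200.6], 0.86)]
hood_front top [([285.6, 220.1], 0.8)]
    [0.599 0.083 0.292] 0.00033931448079521106
gate_hinge side [([310.8, 237.4], 0.71)]
gate_hinge top [([244.9, 213.0], 0.88)]
    [0.619 0.183 0.256] 0.012227523132892139
gate_edge side []
gate_edge top [([328.4, 204.7], 0.84), ([272.9, 172.1], 0.72), ([277.8, 233.0], 0.42)]
thumb_lever side []
thumb_lever top [([289.1, 183.9], 0.71)]
catch_lip side [([267.6, 238.6], 0.53), ([331.2, 179.6], 0.44)]
catch_lip top [([339.6, 212.9], 0.51)]
    [ 0.777 -0.05  -0.153] 0.16340933498402146
lever_end side [([329.4, 223.0], 0.55)]
lever_end top [([279.0, 234.3], 0.76)]
    [0.579 0.104 0.224] 0.0071175923296623485
board_mid side [([280.6, 233.0], 0.66)]
board_mid top [([288.9, 181.2], 0.92)]
    [0.745 0.084 0.093] 0.0007050978544655564
cleat_top side [([308.5, 226.6], 0.95)]
cleat_top top []
cup side [([282.0, 218.2], 0.71), ([281.5, 232.9], 0.5)]
cup top [([299.1, 173.9], 0.92)]
    [0.751 0.053 0.13 ] 0.008868164655930573
vase side [([268.2, 240.0], 0.79), ([330.6, 177.9], 0.69), ([284.2, 325.1], 0.58)]
vase top [([204.4, 219.8], 0.8), ([274.9, 170.5], 0.79), ([204.9, 189.1], 0.73)]
    [0.642 0.269 0.343] 0.09268108565988405
mug side [([302.5, 367.5], 0.67)]
mug top [([166.8, 248.2], 0.87)]
    [0.575 0.444 0.018] 0.0009560883500628469
jar side [([381.8, 161.4], 0.64), ([345.0, 146.9], 0.28)]
jar top [([455.0, 266.5], 0.98)]
    [ 0.5   -0.392 -0.007] 0.0012158614720827027
scoop side [([346.9, 146.8], 0.78)]
scoop top [([465.9, 212.2], 0.68)]
    [ 0.653 -0.439 -0.006] 0.011286931551931438
cage side [([277.6, 251.3], 0.94)]
cage top [([285.7, 185.2], 0.73)]
    [0.758 0.098 0.005] 0.0022109311364300727
1.5 -0.0187
```

Run:
```python
import cv2,numpy as np
a=cv2.imread('pics/side0.png')[130:390,180:440]; b=cv2.imread('pics/top0.png')[110:300,140:500]
a=cv2.resize(a,(600,600),interpolation=cv2.INTER_CUBIC)
cv2.imwrite('pics/a.png',a); cv2.imwrite('pics/b.png',cv2.resize(b,(792,418),interpolation=cv2.INTER_CUBIC))
```

```text
(no output)
```

View pics/a.png

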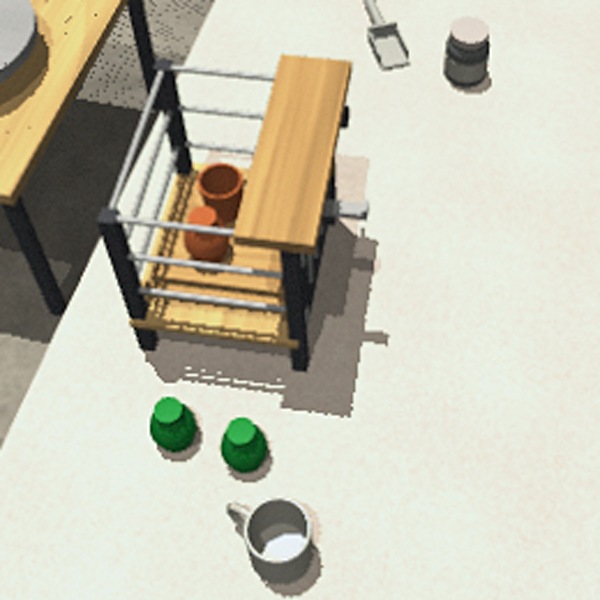

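View pics/b.png

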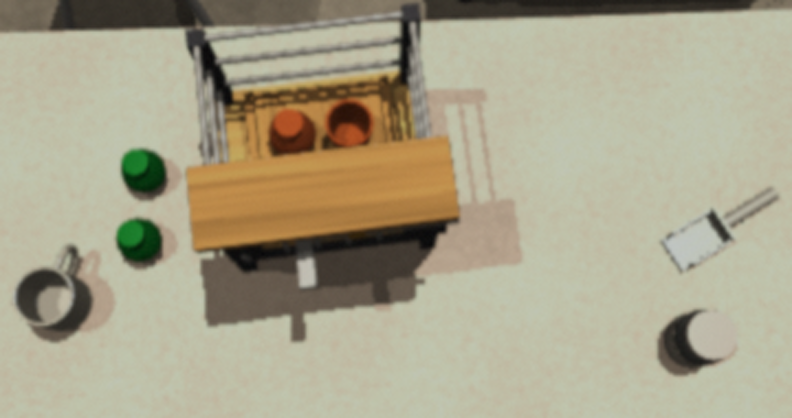

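The pictures show the cage with orange pots inside: the vase at top-crop (292,130) and the cup at (350,125). There are two green look-alikes outside at (140,170) and (138,240). The lever thumb piece shows at top-crop (307,268), side-crop (350,210). Next I'll fit the cage pose.

```bash
cat > fit.py <<'E'
from h import *
from scipy.optimize import least_squares
np.set_printoptions(precision=4,suppress=True)
hc=np.array([[-150,140,315],[-150,-140,315],[-60,140,315],[-60,-140,315]])/1e3
T=np.array([[195,240],[458,212],[188,168],[450,140]])/2.2+[140,110]
S=np.array([[316,245],[352,62],[237,238],[283,55]])/2.3077+[180,130]
obs=[('top',hc[i],T[i],1) for i in range(4)]+[('side',hc[i],S[i],1) for i in range(4)]
obs+=[('side',[-.15,0,.295],[325.3,200.6],.7),('top',[-.15,0,.295],[285.6,220.1],.7),('top',[-.013,0,.112],[288.9,181.2],.7),('side',[-.013,0,.112],[280.6,233],.7),('side',[-.17,.03,.235],[329.4,223],.7),('top',[-.17,.03,.235],[279,234.3],.7),('side',[0,0,0],[277.6,251.3],.5),('top',[0,0,0],[285.7,185.2],.5)]
def W(p,X):
    c,s=np.cos(p[3]),np.sin(p[3]); X=np.asarray(X); return np.array([p[0]+c*X[0]-s*X[1],p[1]+s*X[0]+c*X[1],p[2]+X[2]])
f=lambda p:np.concatenate([(proj(c,W(p,X))-uv)*w for c,X,uv,w in obs])
r=least_squares(f,[.75,.09,0,0],loss='soft_l1'); p=r.x
if __name__=='__main__':
    print(p,np.degrees(p[3])); print(f(p).reshape(-1,2).round(1).tolist())
    for n,X in dict(lever=[-.17,.03,.235],hood=[-.15,0,.295],cleat=[-.099,0,.147],hinge=[-.125,.108,.272],edge=[-.125,-.096,.272]).items(): print(n,W(p,X))
E
python3 fit.py; python3 -c "
from h import *
s=bot.observe();print(s['ee_pos'],s['tcp_rot'],s['t'])"
```

```text
[ 0.7518  0.0872 -0.0078  0.0889] 5.090875502887406
[[-0.5, 5.3], [1.0, 3.7], [-0.5, 0.2], [-0.5, -0.9], [-1.2, 1.1], [0.0, 0.5], [-2.4, -0.4], [-0.8, 0.4], [-0.3, -1.0], [2.7, -0.9], [-0.7, 0.8], [0.8, -0.8], [0.9, -0.7], [0.4, -1.3], [1.7, -0.1], [1.9, 1.2]]
lever [0.5798 0.102  0.2272]
hood [0.6024 0.0739 0.2872]
cleat [0.6532 0.0784 0.1392]
hinge [0.6177 0.1837 0.2642]
edge [ 0.6358 -0.0195  0.2642]
[ 0.25926499 -0.51323311  0.1958993 ] [[ 8.92544824e-01  4.50958686e-01 -1.91947500e-06]
 [ 4.50958686e-01 -8.92544824e-01  1.79515765e-05]
 [ 6.38220190e-06 -1.68881907e-05 -1.00000000e+00]] 1.5
```

```bash
sed -i 's/\[195,240\],\[458,212\]/[195,249],[458,219]/' fit.py; python3 fit.py
python3 - <<'E'
from h import *
d=np.load('top0.npy');np.set_printoptions(precision=3,suppress=True)
for uv in [(274,222),(278,226),(279,230),(280,234),(281,238),(281,240),(290,205),(250,205),(330,200)]:
    print(uv,at('top',uv,d[uv[1],uv[0]]))
for n in ['lever_end','cleat_top','catch_lip']:
    for c in ['side','top']: print(n,c,[(np.round(x['uv'],1).tolist(),round(x['score'],2)) for x in bot.mark_of(n,c)[:2]])
E
```

```text
[ 0.7515  0.0872 -0.0078  0.0879] 5.037872871666487
[[-0.5, 1.3], [1.0, 0.8], [-0.5, 0.3], [-0.5, -0.7], [-1.1, 1.1], [0.2, 0.6], [-2.3, -0.3], [-0.7, 0.4], [-0.2, -1.0], [2.6, -0.8], [-0.7, 0.9], [0.9, -0.8], [0.9, -0.7], [0.4, -1.2], [1.8, -0.1], [2.0, 1.3]]
lever [0.5795 0.1021 0.2272]
hood [0.602  0.074  0.2872]
cleat [0.6529 0.0785 0.1392]
hinge [0.6175 0.1838 0.2642]
edge [ 0.6354 -0.0194  0.2642]
(274, 222) [0.604 0.114 0.239]
(278, 226) [0.594 0.105 0.237]
(279, 230) [0.584 0.102 0.241]
(280, 234) [0.574 0.1   0.242]
(281, 238) [0.563 0.097 0.251]
(281, 240) [0.56  0.098 0.235]
(290, 205) [0.629 0.07  0.317]
(250, 205) [0.632 0.162 0.314]
(330, 200) [ 0.638 -0.022  0.317]
lever_end side [([329.4, 223.0], 0.55)]
lever_end top [([279.0, 234.3], 0.76)]
cleat_top side [([308.5, 226.6], 0.95)]
cleat_top top []
catch_lip side [([267.6, 238.6], 0.53), ([331.2, 179.6], 0.44)]
catch_lip top [([339.6, 212.9], 0.51)]
```

```bash
cat > rel.py <<'E'
from fit import *
from scipy.spatial.transform import Rotation as Ro
P=[p[0]-.001,p[1]-.0005,0,np.radians(5.0)]
psi=P[3]; cy=np.array([-np.sin(psi),np.cos(psi),0]); cx=np.array([np.cos(psi),np.sin(psi),0])
def orient(lean,yaw=0,roll=0):
    # lean deg; yaw about z (deg, added), roll about cage x after lean (deg)
    B=np.stack([cx,-cy,[0,0,-1]],1)
    R=Ro.from_rotvec(-np.radians(lean)*cy)*Ro.from_matrix(B)
    return Ro.from_rotvec(np.radians(yaw)*np.array([0,0,1]))*Ro.from_rotvec(np.radians(roll)*cx)*R
def tcp(g,R): return np.asarray(g)+.0187*R.as_matrix()[:,2]
def rel(t,R,s=None):
    s=s or bot.observe(); 
    return (1e3*(np.asarray(t)-s['ee_pos'])).round(1), np.degrees((R*Ro.from_matrix(s['tcp_rot']).inv()).as_rotvec()).round(1)
E
python3 - <<'E'
from rel import *
R=orient(40); g=W(P,[-.174,.03,.237]); t=tcp(g,R); print('grasp',g,t,rel(t,R)); z=R.as_matrix()[:,2]
pre=t-.1*z+[0,0,.02]; print('pre',pre,rel(pre,R));
E
```

```text
grasp [0.5745 0.1014 0.237 ] [0.5865 0.1024 0.2227] (array([327.2, 615.7,  26.7]), array([ 11. , -38.7, -20.9]))
pre [0.5225 0.0968 0.3193] (array([263.2, 610.1, 123.3]), array([ 11. , -38.7, -20.9]))
```

```bash
python3 -m creep '[50,10,20,40,0,0,0, 50,30,50,70,1,-5,-3, 50,50,90,90,3,-11,-6, 50,75,130,110,5,-17,-9, 50,100,165,120,6,-22,-12, 50,120,200,125,8,-28,-15, 50,140,240,125,9,-34,-18, 50,160,270,125,11,-38.7,-20.9]' 30
python3 -m creep '[50,10,45,0,0,0,0, 50,25,90,0,0,0,0, 50,40,135,0,0,0,0, 50,55,180,0,0,0,0, 50,70,225,0,0,0,0, 50,80,270,0,0,0,0, 50,90,310,0,0,0,0, 50,100,340,0,0,0,0]'
python3 - <<'E'
from rel import *
R=orient(40); g=W(P,[-.174,.03,.237]); t=tcp(g,R); print(rel(t,R))
E
```

```text
t: 2.6
ee_pos: [0.4191, -0.2407, 0.3211]
tcp_rot: [[0.761, 0.085, 0.643], [0.065, -0.996, 0.055], [0.645, -0.0, -0.764]]
ft_force: [0.8, -0.1, 0.5]
opening: 0.0503
finger_force: 0.0
t: 3.4
ee_pos: [0.514, 0.0817, 0.3204]
tcp_rot: [[0.765, 0.087, 0.638], [0.068, -0.996, 0.055], [0.641, 0.001, -0.768]]
ft_force: [0.0, -1.5, 0.6]
opening: 0.0497
finger_force: 0.0
(array([ 72.5,  20.7, -97.7]), array([ 0.1, -0.1,  0. ]))
```

```bash
python3 -m creep '[45,8,1,-12,0,0,0, 45,16,2,-24,0,0,0, 45,24,3,-36,0,0,0, 45,32,4,-48,0,0,0, 45,40,5,-60,0,0,0, 45,45,5,-67,0,0,0, 45,45,5,-67,0,0,0, 45,45,5,-67,0,0,0]'
python3 - <<'E'
from rel import *
R=orient(40); g=W(P,[-.174,.03,.237]); t=tcp(g,R); print(rel(t,R))
im,d=bot.capture('side'); im2,d2=bot.capture('top'); 
a=cv2.resize(im[160:270,250:410],(640,440),interpolation=cv2.INTER_CUBIC);b=cv2.resize(im2[180:280,220:380],(640,400),interpolation=cv2.INTER_CUBIC)
cv2.imwrite('pics/c.png',cv2.resize(np.vstack([a,b]),(457,600)))
E
```

```text
t: 4.2
ee_pos: [0.5593, 0.0846, 0.2529]
tcp_rot: [[0.766, 0.086, 0.637], [0.067, -0.996, 0.054], [0.639, 0.001, -0.769]]
ft_force: [-0.3, -0.5, 0.6]
opening: 0.0448
finger_force: 0.0
(array([ 27.1,  17.8, -30.2]), array([ 0.1, -0.2,  0.1]))
```

View pics/c.png

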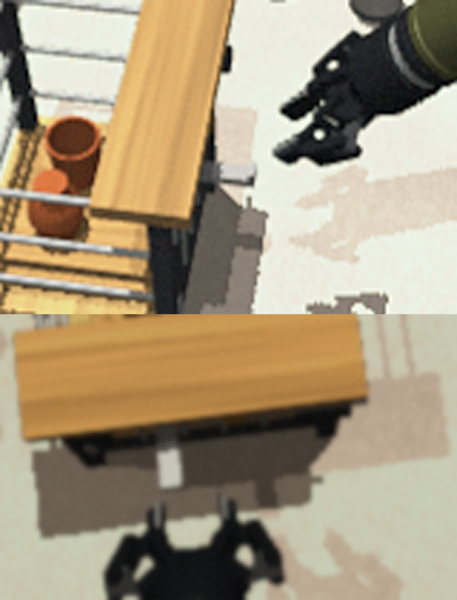

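The picture shows the thumb piece at lower-crop (170,465) and the fingers at (155,515) and (228,505), so the hand needs about 17 mm to the left. That matches the computed shift.

```bash
python3 -m creep '[45,0,9,0,0,0,0, 45,0,18,0,0,0,0, 45,6,18,-8,0,0,0, 45,13,18,-16,0,0,0, 45,20,18,-24,0,0,0, 45,27,18,-30,0,0,0, 45,27,18,-30,0,0,0, 45,27,18,-30,0,0,0]'
python3 - <<'E'
from rel import *
R=orient(40); g=W(P,[-.174,.03,.237]); t=tcp(g,R); print(rel(t,R))
im,d=bot.capture('side'); im2,d2=bot.capture('top'); 
a=cv2.resize(im[160:270,250:410],(640,440),interpolation=cv2.INTER_CUBIC);b=cv2.resize(im2[180:280,220:380],(640,400),interpolation=cv2.INTER_CUBIC)
cv2.imwrite('pics/d.png',cv2.resize(np.vstack([a,b]),(457,600)))
E
```

```text
t: 5.1
ee_pos: [0.5865, 0.1023, 0.2219]
tcp_rot: [[0.767, 0.085, 0.636], [0.066, -0.996, 0.054], [0.638, 0.001, -0.77]]
ft_force: [0.2, 0.3, 0.6]
opening: 0.045
finger_force: 0.0
(array([0. , 0.1, 0.7]), array([ 0.1, -0.3,  0.1]))
```

View pics/d.png

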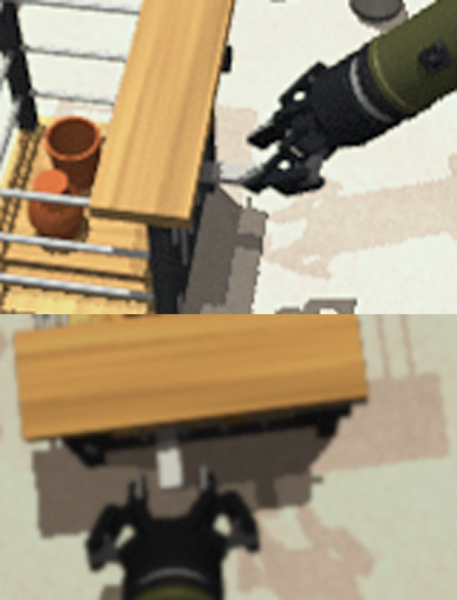

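Run:
```python
from rel import *
def px(u,v): return (220+u*640/457/4, 180+(v-314)*400/286/4)
def pl(uv,z):
    o,v=ray('top',uv); return o+v*(z-o[2])/v[2]
for u,v,z in [(138,480,.23),(208,467,.23),(170,487,.242),(170,432,.242)]: print(pl(px(u,v),z))
print(proj('top',bot.observe()['ee_pos']),px(172,470))
s=bot.observe(); print('lever outer cmd',W(P,[-.193,.03,.24]))
```

```text
[0.5664 0.1295 0.23  ]
[0.5757 0.0693 0.23  ]
[0.5579 0.1013 0.242 ]
[0.6051 0.1006 0.242 ]
[279.4503 230.0718] (280.218818380744, 234.54545454545456)
lever outer cmd [0.5556 0.0997 0.24  ]
```

```bash
python3 -m creep '[45,4,0,-2,0,0,0, 45,8,0,-4,0,0,0, 15,8,0,-4,0,0,0, 15,8,0,-4,0,0,0, 10,8,0,-4,0,0,0, 10,8,0,-4,0,0,0, 10,8,0,-4,0,0,0, 10,8,0,-4,0,0,0]' 30
```

```text
t: 6.0
ee_pos: [0.5944, 0.1046, 0.2191]
tcp_rot: [[0.765, 0.087, 0.638], [0.066, -0.996, 0.057], [0.64, -0.002, -0.768]]
ft_force: [0.0, 10.1, -0.8]
opening: 0.016
finger_force: 29.3
```

```bash
cat > path.py <<'E'
from rel import *
def T(phi,th):
    piv=W(P,[-.136,-.03,.235]); hin=W(P,[-.125,.108,0])
    A=Ro.from_rotvec(-th*cx); B=Ro.from_rotvec([0,0,-phi])
    return lambda x: hin+B.apply(piv+A.apply(x-piv)-hin), B*A
def rows(x0,seq,frm=(0,0)):
    f0,R0=T(*frm)
    # lever-fixed point that is at x0 now
    piv=W(P,[-.136,-.03,.235]); hin=W(P,[-.125,.108,0])
    inv=lambda x: piv+Ro.from_rotvec(frm[1]*cx).apply(hin+Ro.from_rotvec([0,0,frm[0]]).apply(x-hin)-piv)
    l=inv(x0)
    for q in seq:
        f,R=T(*q); print(q,(1e3*(f(l)-x0)).round(1),np.degrees((R*R0.inv()).as_rotvec()).round(1))
E
python3 - <<'E'
from path import *
x=bot.observe()['ee_pos']
rows(x,[(0,.1),(0,.2),(0,.3),(0,.35),(.1,.35),(.2,.35)])
rows(x,[(.2,.35),(.2,.2),(.2,.1),(.2,0),(.3,0),(.4,0),(.5,0),(.6,0),(.7,0),(.8,0)])
E
```

```text
(0, 0.1) [ 0.2 -1.9 -6.1] [-5.7 -0.5  0. ]
(0, 0.2) [  0.4  -4.4 -11.9] [-11.4  -1.    0. ]
(0, 0.3) [  0.6  -7.4 -17.5] [-17.1  -1.5   0. ]
(0, 0.35) [  0.8  -9.1 -20.1] [-20.   -1.7   0. ]
(0.1, 0.35) [ -7.9  -6.6 -20.1] [-20.   -0.7  -5.7]
(0.2, 0.35) [-16.2  -3.2 -20.1] [-20.1   0.3 -11.3]
(0.2, 0.35) [-16.2  -3.2 -20.1] [-20.1   0.3 -11.3]
(0.2, 0.2) [-15.7   1.6 -11.9] [-11.5   0.1 -11.4]
(0.2, 0.1) [-15.4   4.1  -6.1] [ -5.7   0.1 -11.4]
(0.2, 0) [-15.2   6.    0. ] [  0.    0.  -11.5]
(0.3, 0) [-22.3  10.   -0. ] [  0.    0.  -17.2]
(0.4, 0) [-28.9  14.8   0. ] [  0.    0.  -22.9]
(0.5, 0) [-35.   20.2  -0. ] [  0.    0.  -28.6]
(0.6, 0) [-40.6  26.2   0. ] [  0.    0.  -34.4]
(0.7, 0) [-45.5  32.7   0. ] [  0.    0.  -40.1]
(0.8, 0) [-49.8  39.7   0. ] [  0.    0.  -45.8]
```

```bash
python3 -m creep '[10,0,2,0,0,0,0, 10,0,2,0,0,0,0, 10,0,0,-6,-5.7,-0.5,0, 10,0,-2,-12,-11.4,-1,0, 10,1,-5,-17.5,-17,-1.5,0, 10,1,-7,-20,-20,-1.7,0, 10,1,-7,-20,-20,-1.7,0, 10,1,-7,-20,-20,-1.7,0]'
```

```text
t: 6.8
ee_pos: [0.5949, 0.096, 0.1981]
tcp_rot: [[0.748, 0.083, 0.659], [0.289, -0.934, -0.21], [0.598, 0.347, -0.722]]
ft_force: [-1.2, -2.4, 2.3]
opening: 0.0159
finger_force: 30.1
```

Forces are low and the lever is down. Pull the gate to 0.2 rad, let the latch fall to 0, then continue opening.

```bash
python3 - <<'E'
from path import *
x=bot.observe()['ee_pos']
rows(x,[(.05,.35),(.1,.35),(.15,.35),(.2,.35),(.25,.35)],(0,.35))
rows(x,[(.2,.2),(.25,0.1),(.25,0)],(0,.35))
E
python3 -m creep '[10,-4,1,0,0,0.5,-2.8, 10,-8,2,0,0,1,-5.7, 10,-13,4,0,0,1.5,-8.6, 10,-17,6,0,0,2,-11.4, 10,-21,8,0,0,2,-14.3, 10,-21,8,0,0,2,-14.3, 10,-21,8,0,0,2,-14.3, 10,-21,8,0,0,2,-14.3]'
```

```text
(0.05, 0.35) [-4.3  1.2  0. ] [ 0.   0.  -2.9]
(0.1, 0.35) [-8.6  2.6  0. ] [-0.  -0.  -5.7]
(0.15, 0.35) [-12.8   4.2   0. ] [-0.  -0.  -8.6]
(0.2, 0.35) [-16.9   6.    0. ] [ -0.    0.  -11.5]
(0.25, 0.35) [-20.9   8.1  -0. ] [ -0.    0.  -14.3]
(0.2, 0.2) [-16.4  10.9   8.3] [  8.6  -0.1 -11.4]
(0.25, 0.1) [-19.7  15.5  14.2] [ 14.4  -0.5 -14.2]
(0.25, 0) [-19.4  17.4  20.4] [ 20.1  -0.8 -14.2]
t: 7.6
ee_pos: [0.5756, 0.102, 0.2021]
tcp_rot: [[0.82, -0.134, 0.556], [0.09, -0.93, -0.357], [0.565, 0.344, -0.75]]
ft_force: [-1.0, 1.2, -4.2]
opening: 0.0158
finger_force: 30.1
```

Run:
```python
from path import *
x=bot.observe()['ee_pos']
rows(x,[(.25,.25),(.3,.15),(.35,.05),(.4,0),(.5,0),(.6,0),(.7,0),(.8,0)],(.25,.33))
```

```text
(0.25, 0.25) [0.4 2.4 4.2] [ 4.5 -0.7 -0. ]
(0.3, 0.15) [-2.9  7.1  9.7] [10.1 -1.9 -2.9]
(0.35, 0.05) [-6.1 11.3 15.4] [15.7 -3.4 -5.7]
(0.4, 0) [-9.3 14.5 18.3] [18.4 -4.5 -8.5]
(0.5, 0) [-15.7  19.9  18.3] [ 18.2  -5.4 -14.2]
(0.6, 0) [-21.5  25.9  18.3] [ 17.9  -6.3 -19.9]
(0.7, 0) [-26.8  32.4  18.3] [ 17.7  -7.2 -25.5]
(0.8, 0) [-31.3  39.4  18.3] [ 17.3  -8.1 -31.2]
```

```bash
python3 -m creep '[10,0,2.4,4.2,4.5,-0.7,0, 10,-3,7,9.7,10,-2,-3, 10,-6,11,15.4,15.7,-3.4,-5.7, 10,-9,14.5,18.3,18.4,-4.5,-8.5, 10,-15.7,20,18.3,18.2,-5.4,-14.2, 10,-21.5,26,18.3,17.9,-6.3,-19.9, 10,-21.5,26,18.3,17.9,-6.3,-19.9, 10,-21.5,26,18.3,17.9,-6.3,-19.9]'
python3 - <<'E'
from path import *
x=bot.observe()['ee_pos']; print(bot.observe()['joints'])
rows(x,[(.7,0),(.8,0),(.9,0),(1,0),(1.1,0),(1.2,0),(1.3,0),(1.4,0),(1.5,0),(1.6,0),(1.7,0)],(.6,0))
im,d=bot.capture('side'); im2,d2=bot.capture('top'); 
a=cv2.resize(im[160:270,250:410],(640,440),interpolation=cv2.INTER_CUBIC);b=cv2.resize(im2[180:280,220:380],(640,400),interpolation=cv2.INTER_CUBIC)
cv2.imwrite('pics/e.png',cv2.resize(np.vstack([a,b]),(457,600)))
E
```

```text
t: 8.4
ee_pos: [0.5704, 0.0974, 0.2478]
tcp_rot: [[0.76, -0.423, 0.494], [-0.346, -0.906, -0.244], [0.551, 0.015, -0.835]]
ft_force: [-0.4, -0.8, -0.1]
opening: 0.0101
finger_force: 0.0
[ 22.2442   5.7407 104.7726 -32.273   50.6633 153.6935]
(0.7, 0) [-8.3  5.   0. ] [ 0.   0.  -5.7]
(0.8, 0) [-16.1  10.9   0. ] [  0.    0.  -11.5]
(0.9, 0) [-23.3  17.5   0. ] [  0.    0.  -17.2]
(1, 0) [-29.8  24.8   0. ] [  0.    0.  -22.9]
(1.1, 0) [-35.5  32.7   0. ] [  0.    0.  -28.6]
(1.2, 0) [-40.4  41.1   0. ] [  0.    0.  -34.4]
(1.3, 0) [-44.5  50.    0. ] [  0.    0.  -40.1]
(1.4, 0) [-47.6  59.2   0. ] [  0.    0.  -45.8]
(1.5, 0) [-49.8  68.7   0. ] [  0.    0.  -51.6]
(1.6, 0) [-51.1  78.4   0. ] [  0.    0.  -57.3]
(1.7, 0) [-51.3  88.1   0. ] [  0.   0. -63.]
```

View pics/e.png

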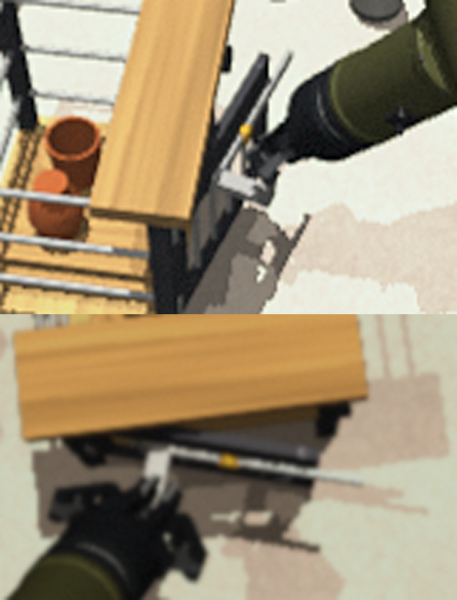

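The hand slipped off because J6 hit its range limit, and the gate stands ajar by about 0.25 rad with the latch bar in front of the lip: thumb piece at lower-crop (160,470), bar tip at (365,483). I'll back off and push the thumb piece's right side towards the hinge with closed fingers, which swings the gate open.

```bash
python3 -m creep '[45,-9,4,15,0,0,0, 45,-18,8,30,0,0,4, 45,-27,0,50,0,0,8, 45,-36,-15,70,0,0,14, 45,-50,-30,80,0,0,20, 30,-60,-50,80,0,0,26, 10,-60,-70,80,0,0,30, 0,-60,-90,80,0,0,30]'
python3 - <<'E'
from rel import *
s=bot.observe()
for c in ['side','top']: bot.capture(c)
for n in ['gate_edge','lever_end','thumb_lever']:
    for c in ['side','top']: print(n,c,[(np.round(x['uv'],1).tolist(),round(x['score'],2)) for x in bot.mark_of(n,c)[:2]])
for ph in [0,.1,.2,.3,.4]:
    hin=W(P,[-.125,.108,0]); B=Ro.from_rotvec([0,0,-ph]); L=hin+B.apply(W(P,[-.17,.03,.235])-hin); E=hin+B.apply(W(P,[-.125,-.096,.272])-hin); V=hin+B.apply(W(P,[-.136,-.03,.235])-hin)
    print(ph,L,[(proj(c,L).round(1),proj(c,E).round(1),proj(c,V).round(1)) for c in ['side','top']])
im,d=bot.capture('side'); im2,d2=bot.capture('top'); 
a=cv2.resize(im[160:270,250:410],(640,440),interpolation=cv2.INTER_CUBIC);b=cv2.resize(im2[180:280,220:380],(640,400),interpolation=cv2.INTER_CUBIC)
cv2.imwrite('pics/f.png',cv2.resize(np.vstack([a,b]),(457,600)))
E
```

```text
t: 9.3
ee_pos: [0.5078, 0.0165, 0.3246]
tcp_rot: [[0.837, 0.074, 0.542], [0.07, -0.997, 0.027], [0.543, 0.015, -0.84]]
ft_force: [-0.3, 0.0, -1.4]
opening: 0.0015
finger_force: 0.0
gate_edge side [([339.6, 180.9], 0.8), ([268.6, 236.6], 0.44)]
gate_edge top [([327.1, 232.0], 0.77), ([465.7, 212.8], 0.43)]
lever_end side [([334.5, 225.5], 0.73)]
lever_end top [([271.4, 241.6], 0.52)]
thumb_lever side [([307.3, 226.2], 0.58), ([337.2, 180.5], 0.27)]
thumb_lever top [([298.7, 233.8], 0.68)]
0 [0.5785 0.1017 0.235 ] [(array([331.1, 220.3]), array([322.3, 175.9]), array([322.5, 202.1])), (array([279.4, 232.5]), array([328.7, 205.6]), array([302.3, 216.1]))]
0.1 [0.5705 0.1059 0.235 ] [(array([333.6, 222.1]), array([329.2, 177. ]), array([327.2, 203.2])), (array([277.7, 235.8]), array([329.3, 213.9]), array([302.2, 221.6]))]
0.2 [0.563  0.1109 0.235 ] [(array([335.8, 224. ]), array([336. , 178.5]), array([331.7, 204.6])), (array([275.7, 238.9]), array([329.1, 222.3]), array([301.5, 227.1]))]
0.3 [0.5561 0.1166 0.235 ] [(array([337.8, 226.1]), array([342.6, 180.6]), array([336. , 206.3])), (array([273.4, 241.8]), array([328. , 230.8]), array([300.3, 232.6]))]
0.4 [0.5497 0.123  0.235 ] [(array([339.5, 228.4]), array([349. , 183.2]), array([340.2, 208.4])), (array([270.8, 244.5]), array([326.1, 239.1]), array([298.5, 237.9]))]
```

View pics/f.png

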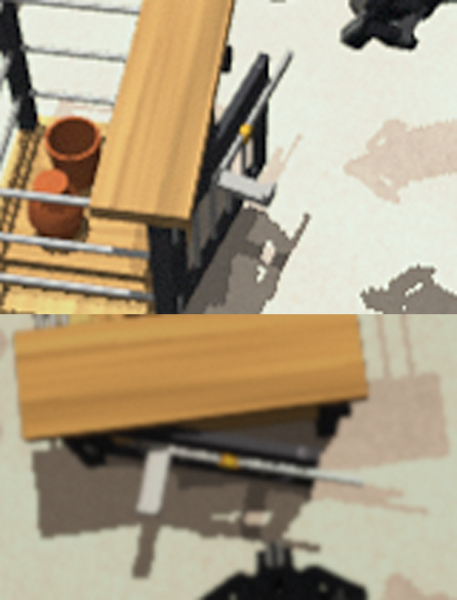

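```bash
cat > push.py <<'E'
from path import *
s=bot.observe(); R=Ro.from_matrix(s['tcp_rot']); x0=s['ee_pos']
hin=W(P,[-.125,.108,0])
def pt(ph,al,out=.054): 
    g=hin+Ro.from_rotvec([0,0,-ph]).apply(-out*cx-al*cy); g[2]=.238; return tcp(g,R)
E
python3 - <<'E'
from push import *
a=pt(.29,.128); print('pre',a,1e3*(a-x0))
for ph in [.29,.4,.5,.6,.7,.8,.9,1,1.1,1.2,1.3,1.4,1.5,1.6,1.7]: print(ph,(1e3*(pt(ph,.102)-a)).round(0))
E
```

```text
pre [0.548  0.0694 0.2223] [  38.4955   51.367  -102.9417]
0.29 [ 5. 25.  0.]
0.4 [-4. 34.  0.]
0.5 [-12.  43.   0.]
0.6 [-18.  52.   0.]
0.7 [-24.  62.   0.]
0.8 [-29.  73.   0.]
0.9 [-33.  84.   0.]
1 [-35.  95.   0.]
1.1 [-36. 106.   0.]
1.2 [-37. 118.   0.]
1.3 [-36. 129.   0.]
1.4 [-34. 141.   0.]
1.5 [-31. 152.   0.]
1.6 [-26. 162.   0.]
1.7 [-21. 173.   0.]
```

```bash
python3 -m creep '[0,0,25,0,0,0,0, 0,0,51,0,0,0,0, 0,10,51,-25,0,0,0, 0,20,51,-52,0,0,0, 0,30,51,-78,0,0,0, 0,38,51,-103,0,0,0, 0,38,51,-103,0,0,0, 0,38,51,-103,0,0,0]'
python3 -m creep '[0,3,12,0,0,0,0, 0,5,25,0,0,0,0, 0,-4,34,0,0,0,0, 0,-12,43,0,0,0,0, 0,-18,52,0,0,0,0, 0,-24,62,0,0,0,0, 0,-29,73,0,0,0,0, 0,-33,84,0,0,0,0]'
python3 -m creep '[0,-2,11,0,0,0,0, 0,-3,22,0,0,0,0, 0,-4,34,0,0,0,0, 0,-3,45,0,0,0,0, 0,-1,57,0,0,0,0, 0,2,66,0,0,0,0, 0,5,75,0,0,0,0, 0,9,82,0,0,0,0]'
python3 - <<'E'
from push import *
print(x0,pt(1.6,.102))
for c in ['side','top']: bot.capture(c)
for n in ['gate_edge','lever_end']:
    for c in ['side','top']: print(n,c,[(np.round(x['uv'],1).tolist(),round(x['score'],2)) for x in bot.mark_of(n,c)[:2]])
for ph in [1.2,1.3,1.4,1.5,1.6,1.7]:
    B=Ro.from_rotvec([0,0,-ph]); L=hin+B.apply(W(P,[-.17,.03,.235])-hin); E=hin+B.apply(W(P,[-.125,-.096,.272])-hin)
    print(ph,[(proj(c,L).round(0),proj(c,E).round(0)) for c in ['side','top']])
E
```

```text
t: 10.6
ee_pos: [0.5474, 0.0684, 0.2222]
tcp_rot: [[0.838, 0.071, 0.541], [0.067, -0.997, 0.027], [0.542, 0.014, -0.84]]
ft_force: [-0.3, 0.4, 0.8]
opening: 0.0001
finger_force: 0.0
t: 11.4
ee_pos: [0.5152, 0.1524, 0.2253]
tcp_rot: [[0.835, 0.069, 0.546], [0.065, -0.998, 0.027], [0.546, 0.013, -0.837]]
ft_force: [0.6, 0.6, -0.0]
opening: -0.0
finger_force: 0.0
t: 12.2
ee_pos: [0.5241, 0.2344, 0.2236]
tcp_rot: [[0.836, 0.069, 0.544], [0.065, -0.998, 0.027], [0.544, 0.013, -0.839]]
ft_force: [-0.9, 0.8, 0.6]
opening: 0.0002
finger_force: 0.0
[0.5241 0.2344 0.2236] [0.5217 0.2319 0.2223]
gate_edge side [([337.1, 181.7], 0.77)]
gate_edge top [([327.0, 232.5], 0.79)]
lever_end side [([335.4, 226.1], 0.71), ([384.3, 163.7], 0.38)]
lever_end top [([269.7, 240.1], 0.55)]
1.2 [(array([342., 250.]), array([385., 220.])), (array([244., 255.]), array([283., 292.]))]
1.3 [(array([341., 253.]), array([387., 226.])), (array([240., 255.]), array([275., 296.]))]
1.4 [(array([340., 256.]), array([388., 232.])), (array([236., 254.]), array([266., 299.]))]
1.5 [(array([338., 258.]), array([388., 239.])), (array([233., 253.]), array([258., 302.]))]
1.6 [(array([336., 260.]), array([388., 245.])), (array([229., 251.]), array([249., 303.]))]
1.7 [(array([333., 263.]), array([387., 252.])), (array([226., 250.]), array([240., 303.]))]
```

Run:
```python
from rel import *
im,d=bot.capture('side'); im2,d2=bot.capture('top'); 
a=cv2.resize(im[160:270,250:410],(640,440),interpolation=cv2.INTER_CUBIC);b=cv2.resize(im2[180:310,200:380],(640,462),interpolation=cv2.INTER_CUBIC)
cv2.imwrite('pics/g.png',cv2.resize(np.vstack([a,b]),(426,600)))
```

```text
(no output)
```

View pics/g.png

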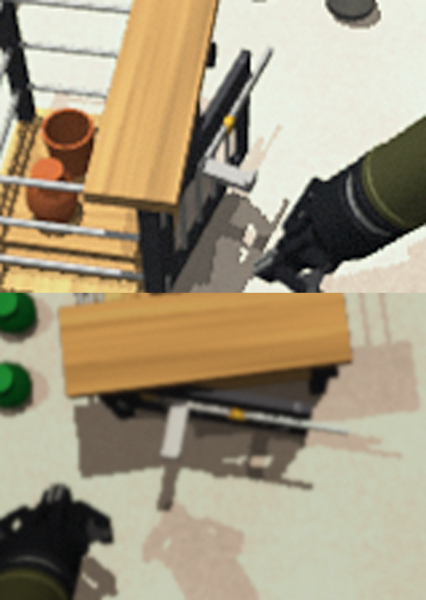

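Run:
```python
from rel import *
s=bot.observe();x=s['ee_pos']
for c in ['side','top']:
    im,d=bot.capture(c); u,v=proj(c,x); print(c,u,v)
    ui,vi=int(round(u)),int(round(v))
    for vv in range(vi-6,vi+12,2): print(vv,[(int(im[vv,uu].mean()),at(c,(uu,vv),d[vv,uu]).round(3).tolist()) for uu in range(ui-4,ui+5,4)])
```

```text
side 339.77521190712264 267.03859531312884
261 [(129, [0.567, 0.087, 0.002]), (125, [0.555, 0.083, -0.0]), (119, [0.543, 0.08, 0.001])]
263 [(126, [0.565, 0.095, 0.003]), (127, [0.554, 0.087, -0.005]), (119, [0.541, 0.088, 0.002])]
265 [(128, [0.563, 0.104, 0.006]), (128, [0.552, 0.097, -0.0]), (203, [0.54, 0.093, -0.002])]
267 [(126, [0.563, 0.106, -0.002]), (125, [0.55, 0.106, 0.003]), (232, [0.538, 0.103, 0.002])]
269 [(128, [0.561, 0.114, -0.001]), (122, [0.549, 0.109, -0.003]), (231, [0.536, 0.108, -0.001])]
271 [(130, [0.559, 0.12, -0.002]), (193, [0.546, 0.121, 0.005]), (230, [0.534, 0.117, 0.002])]
273 [(126, [0.557, 0.13, 0.004]), (232, [0.545, 0.125, -0.001]), (232, [0.533, 0.125, 0.004])]
275 [(129, [0.556, 0.136, 0.001]), (232, [0.544, 0.132, -0.001]), (233, [0.532, 0.129, -0.001])]
277 [(124, [0.554, 0.142, -0.0]), (123, [0.542, 0.138, -0.002]), (179, [0.53, 0.138, 0.003])]
top 226.39571103445797 257.3042582718699
251 [(191, [0.565, 0.289, -0.001]), (192, [0.564, 0.277, 0.001]), (193, [0.564, 0.266, -0.002])]
253 [(192, [0.558, 0.288, 0.003]), (190, [0.559, 0.278, -0.003]), (192, [0.558, 0.265, 0.001])]
255 [(192, [0.553, 0.289, -0.001]), (192, [0.552, 0.275, 0.007]), (193, [0.551, 0.264, 0.006])]
257 [(192, [0.547, 0.288, 0.001]), (193, [0.546, 0.277, 0.001]), (192, [0.546, 0.265, -0.0])]
259 [(187, [0.541, 0.288, -0.001]), (187, [0.541, 0.277, -0.0]), (192, [0.541, 0.266, -0.003])]
261 [(123, [0.511, 0.235, 0.264]), (111, [0.51, 0.225, 0.266]), (191, [0.535, 0.265, -0.003])]
263 [(74, [0.506, 0.234, 0.271]), (64, [0.505, 0.224, 0.272]), (169, [0.529, 0.265, -0.002])]
265 [(54, [0.411, 0.017, 1.345]), (40, [0.501, 0.225, 0.269]), (131, [0.523, 0.265, -0.002])]
267 [(44, [0.495, 0.23, 0.288]), (21, [0.495, 0.223, 0.279]), (88, [0.496, 0.217, 0.261])]
```

Run:
```python
from rel import *
s=bot.observe();x=s['ee_pos']
print(tri(ray('side',(347,261)),ray('top',(224.5,260))),x,s['tcp_rot'][:,2] if hasattr(s['tcp_rot'],'shape') else s['tcp_rot'])
print(bot.observe()['t'])
for n,X in dict(lever=(.5785,.1017,.24)).items(): pass
```

```text
(array([0.5097, 0.2307, 0.2558]), np.float64(0.008185405987369079)) [0.5235 0.233  0.2224] [ 0.5423  0.0254 -0.8398]
12.7
```

```bash
cat > tip.py <<'E'
from rel import *
s=bot.observe();x=s['ee_pos'];R=np.array(s['tcp_rot'])
for c in ['side','top']:
    im,d=bot.capture(c); u0,v0=proj(c,x).round().astype(int)
    pts=[]
    for v in range(v0-40,min(v0+40,400)):
        for u in range(u0-40,u0+40):
            if d[v,u]>0:
                q=R.T@(at(c,(u,v),d[v,u])-x)
                if abs(q[0])<.06 and abs(q[1])<.07 and -.12<q[2]<.05 and at(c,(u,v),d[v,u])[2]>.12: pts.append(np.r_[q*1e3,u,v])
    pts=np.array(pts); i=np.argsort(-pts[:,2])[:14]; print(c,len(pts)); print(pts[i].round(0).tolist())
E
python3 tip.py
```

```text
Traceback (most recent call last):
  File "tip.py", line 9, in <module>
    q=R.T@(at(c,(u,v),d[v,u])-x)
           ~~^^^^^^^^^^^^^^^^
  File "h.py", line 9, in at
    def at(c,uv,depth): o,v=ray(c,uv); return o+v*depth
                            ~~~^^^^^^
  File "h.py", line 6, in ray
    m,f=K(c); d=np.array([(uv[0]-m['cx'])/f,(uv[1]-m['cy'])/f]); s=d.copy()
        ~^^^
  File "h.py", line 4, in K
    m=bot.camera_model(c); f=200/np.tan(np.radians(m['vfov'])/2); return m,f
ValueError: time passes only in moves, steps and waits
```

```bash
sed -i 's/^def K(c):/import functools\n@functools.lru_cache\ndef K(c):/' h.py; python3 tip.py
```

```text
side 347
[[7.0, -3.0, -37.0, 345.0, 262.0], [10.0, 10.0, -38.0, 345.0, 257.0], [11.0, 6.0, -40.0, 345.0, 258.0], [8.0, -3.0, -42.0, 346.0, 261.0], [7.0, -5.0, -42.0, 346.0, 262.0], [12.0, 1.0, -42.0, 345.0, 259.0], [12.0, -2.0, -43.0, 345.0, 260.0], [7.0, -9.0, -43.0, 346.0, 263.0], [5.0, -11.0, -44.0, 347.0, 264.0], [7.0, -3.0, -45.0, 347.0, 261.0], [12.0, 6.0, -45.0, 346.0, 257.0], [3.0, -10.0, -45.0, 348.0, 264.0], [13.0, -6.0, -45.0, 345.0, 261.0], [11.0, 3.0, -45.0, 346.0, 258.0]]
top 437
[[5.0, 7.0, -35.0, 227.0, 262.0], [10.0, -3.0, -37.0, 222.0, 261.0], [11.0, -5.0, -38.0, 221.0, 261.0], [10.0, -1.0, -39.0, 223.0, 261.0], [6.0, -8.0, -39.0, 220.0, 263.0], [11.0, 4.0, -41.0, 225.0, 261.0], [11.0, 2.0, -41.0, 224.0, 261.0], [11.0, 7.0, -41.0, 226.0, 261.0], [9.0, 7.0, -43.0, 226.0, 262.0], [11.0, -5.0, -43.0, 221.0, 262.0], [11.0, 0.0, -45.0, 223.0, 262.0], [7.0, 14.0, -45.0, 229.0, 263.0], [8.0, 7.0, -45.0, 226.0, 263.0], [11.0, 3.0, -45.0, 224.0, 262.0]]
```

```bash
sed -i 's/+.0187\*R/+.055*R/' rel.py
python3 - <<'E'
from push import *
a=pt(.29,.128,.05); print('pre',a,(1e3*(a-x0)).round(0))
for ph in [.29,.4,.5,.6,.7,.8,.9,1,1.1,1.2,1.3,1.4,1.5,1.6,1.7]: print(ph,(1e3*(pt(ph,.102,.05)-a)).round(0))
E
```

```text
pre [0.5716 0.0695 0.1918] [  48. -164.  -31.]
0.29 [ 5. 25.  0.]
0.4 [-4. 34.  0.]
0.5 [-12.  42.   0.]
0.6 [-19.  51.   0.]
0.7 [-25.  61.   0.]
0.8 [-30.  71.   0.]
0.9 [-34.  81.   0.]
1 [-37.  92.   0.]
1.1 [-38. 104.   0.]
1.2 [-39. 115.   0.]
1.3 [-38. 126.   0.]
1.4 [-37. 138.   0.]
1.5 [-34. 149.   0.]
1.6 [-30. 159.   0.]
1.7 [-25. 170.   0.]
```

```bash
python3 -m creep '[0,-25,-10,30,0,0,0, 0,-30,-50,40,0,0,0, 0,-30,-90,40,0,0,0, 0,-20,-130,40,0,0,0, 0,0,-164,40,0,0,0, 0,20,-164,15,0,0,0, 0,35,-164,-10,0,0,0, 0,48,-164,-31,0,0,0]'
python3 -m creep '[0,0,0,0,0,0,0, 0,3,12,0,0,0,0, 0,5,25,0,0,0,0, 0,-4,34,0,0,0,0, 0,-12,42,0,0,0,0, 0,-19,51,0,0,0,0, 0,-25,61,0,0,0,0, 0,-30,71,0,0,0,0]'
python3 - <<'E'
from push import *
for c in ['side','top']: bot.capture(c)
for n in ['gate_edge','lever_end']:
    for c in ['side','top']: print(n,c,[(np.round(x['uv'],1).tolist(),round(x['score'],2)) for x in bot.mark_of(n,c)[:2]])
for ph in [.3,.6,.7,.8,.9,1,1.2,1.3,1.4,1.5,1.6,1.7]:
    B=Ro.from_rotvec([0,0,-ph]); L=hin+B.apply(W(P,[-.17,.03,.235])-hin); E=hin+B.apply(W(P,[-.125,-.096,.272])-hin)
    print(ph,[(proj(c,L).round(0),proj(c,E).round(0)) for c in ['side','top']])
E
```

```text
t: 13.65
ee_pos: [0.5723, 0.0681, 0.1908]
tcp_rot: [[0.837, 0.067, 0.543], [0.064, -0.998, 0.024], [0.543, 0.014, -0.84]]
ft_force: [0.8, 0.1, -0.4]
opening: -0.0005
finger_force: 0.0
t: 14.45
ee_pos: [0.5408, 0.1406, 0.1928]
tcp_rot: [[0.837, 0.069, 0.543], [0.066, -0.998, 0.025], [0.544, 0.014, -0.839]]
ft_force: [1.3, -1.2, -0.2]
opening: 0.0002
finger_force: 0.5
gate_edge side [([368.4, 200.9], 0.55)]
gate_edge top [([309.6, 270.3], 0.78), ([466.0, 210.7], 0.28)]
lever_end side [([340.7, 242.3], 0.62)]
lever_end top [([254.7, 253.9], 0.75)]
0.3 [(array([338., 226.]), array([343., 181.])), (array([273., 242.]), array([328., 231.]))]
0.6 [(array([342., 233.]), array([361., 190.])), (array([265., 249.]), array([320., 255.]))]
0.7 [(array([343., 236.]), array([366., 194.])), (array([262., 251.]), array([315., 263.]))]
0.8 [(array([344., 239.]), array([371., 198.])), (array([258., 252.]), array([310., 270.]))]
0.9 [(array([344., 242.]), array([375., 203.])), (array([255., 254.]), array([304., 276.]))]
1 [(array([344., 245.]), array([379., 208.])), (array([251., 254.]), array([298., 282.]))]
1.2 [(array([342., 250.]), array([385., 220.])), (array([244., 255.]), array([283., 292.]))]
1.3 [(array([341., 253.]), array([387., 226.])), (array([240., 255.]), array([275., 296.]))]
1.4 [(array([340., 256.]), array([388., 232.])), (array([236., 254.]), array([266., 299.]))]
1.5 [(array([338., 258.]), array([388., 239.])), (array([233., 253.]), array([258., 302.]))]
1.6 [(array([336., 260.]), array([388., 245.])), (array([229., 251.]), array([249., 303.]))]
1.7 [(array([333., 263.]), array([387., 252.])), (array([226., 250.]), array([240., 303.]))]
```

Gate is at about 0.83 rad and following. Continue.

```bash
python3 -m creep '[0,-4,10,0,0,0,0, 0,-7,21,0,0,0,0, 0,-8,33,0,0,0,0, 0,-9,44,0,0,0,0, 0,-8,55,0,0,0,0, 0,-7,67,0,0,0,0, 0,-4,78,0,0,0,0, 0,0,88,0,0,0,0]'
python3 -m creep '[0,3,6,0,0,0,0, 0,5,11,0,0,0,0, 0,7,14,0,0,0,0, 0,7,14,0,0,0,0, 0,-10,5,5,0,0,0, 0,-30,-5,10,0,0,0, 0,-60,-15,20,0,0,0, 0,-80,-30,30,0,0,0]'
python3 - <<'E'
from push import *
for c in ['side','top']: bot.capture(c)
for n in ['gate_edge','lever_end','cleat_top']:
    for c in ['side','top']: print(n,c,[(np.round(x['uv'],1).tolist(),round(x['score'],2)) for x in bot.mark_of(n,c)[:2]])
E
```

```text
t: 15.55
ee_pos: [0.5395, 0.227, 0.1898]
tcp_rot: [[0.84, 0.067, 0.538], [0.065, -0.998, 0.022], [0.539, 0.016, -0.842]]
ft_force: [-10.2, -1.5, 2.6]
opening: -0.0001
finger_force: 3.4
t: 16.35
ee_pos: [0.4604, 0.1979, 0.2213]
tcp_rot: [[0.838, 0.069, 0.541], [0.066, -0.998, 0.025], [0.542, 0.014, -0.84]]
ft_force: [-0.2, -0.5, 0.6]
opening: -0.0001
finger_force: 0.0
gate_edge side [([386.5, 246.5], 0.7), ([335.3, 261.2], 0.55)]
gate_edge top [([248.2, 305.4], 0.86)]
lever_end side [([332.2, 261.1], 0.5)]
lever_end top [([229.5, 249.7], 0.6)]
cleat_top side [([306.2, 229.0], 0.84)]
cleat_top top [([228.2, 249.3], 0.43)]
```

```bash
python3 - <<'E'
from path import *
C=W(P,[-.099,0,.147]); print(C,proj('side',C),proj('top',C))
R=orient(40); g=W(P,[-.099,0,.132]); t=tcp(g,R); z=R.as_matrix()[:,2]
print(t,rel(t,R)); print('pre',rel(t-.13*z,R))
E
python3 -m creep '[50,0,5,25,0,0,0, 50,0,6,60,0,0,0, 50,0,0,90,0,0,0, 50,0,-30,100,0,0,0, 50,0,-60,100,0,0,0, 50,0,-90,100,0,0,0, 50,0,-120,100,0,0,0, 50,0,-130,100,0,0,0]'
python3 - <<'E'
from path import *
R=orient(40); g=W(P,[-.099,0,.132]); t=tcp(g,R); z=R.as_matrix()[:,2]
print(t,rel(t,R)); print('pre',rel(t-.13*z,R))
bot.capture('top');print(bot.mark_of('gate_edge','top'))
E
```

```text
[0.6518 0.078  0.147 ] [309.1376 227.0862] [290.49   209.8135]
[0.6871 0.0811 0.0899] (array([ 224.5, -117.7, -131.6]), array([ 1.4, -7. ,  1.1]))
pre (array([ 141.2, -125. ,  -32. ]), array([ 1.4, -7. ,  1.1]))
t: 17.55
ee_pos: [0.462, 0.066, 0.3213]
tcp_rot: [[0.838, 0.066, 0.542], [0.064, -0.998, 0.023], [0.543, 0.015, -0.84]]
ft_force: [-0.2, -0.1, -0.5]
opening: 0.0504
finger_force: 0.0
[0.6871 0.0811 0.0899] (array([ 225.1,   15.1, -231.4]), array([ 1.4, -7.1,  1.3]))
pre (array([ 141.8,    7.8, -131.9]), array([ 1.4, -7.1,  1.3]))
[{'uv': [249.2, 306.7], 'score': 0.77}, {'uv': [462.2, 210.1], 'score': 0.16}]
```

```bash
python3 -m creep '[50,15,2,-30,0,-2,0, 50,35,4,-65,1,-4,1, 50,60,6,-95,1,-6,1, 50,90,7,-115,1.4,-7,1.3, 50,120,8,-130,1.4,-7,1.3, 50,142,8,-132,1.4,-7,1.3, 50,142,8,-132,1.4,-7,1.3, 50,142,8,-132,1.4,-7,1.3]'
python3 -m creep '[50,16,1,-20,0,0,0, 50,32,3,-38,0,0,0, 50,44,4,-52,0,0,0, 50,44,4,-52,0,0,0, 50,44,4,-52,0,0,0, 50,44,4,-52,0,0,0, 50,44,4,-52,0,0,0, 50,44,4,-52,0,0,0]'
python3 tip.py | cut -c1-220
python3 - <<'E'
from path import *
R=orient(40); g=W(P,[-.099,0,.132]); t=tcp(g,R); print(rel(t,R))
im,d=bot.capture('side'); im2,d2=bot.capture('top'); 
a=cv2.resize(im[160:270,250:410],(640,440),interpolation=cv2.INTER_CUBIC);b=cv2.resize(im2[180:310,200:380],(640,462),interpolation=cv2.INTER_CUBIC)
cv2.imwrite('pics/i.png',cv2.resize(np.vstack([a,b]),(426,600)))
E
```

```text
t: 18.45
ee_pos: [0.6037, 0.0775, 0.1884]
tcp_rot: [[0.765, 0.092, 0.638], [0.07, -0.996, 0.06], [0.641, -0.001, -0.768]]
ft_force: [-0.6, -1.3, -0.5]
opening: 0.0498
finger_force: 0.0
t: 19.25
ee_pos: [0.6474, 0.0805, 0.1386]
tcp_rot: [[0.762, 0.091, 0.641], [0.069, -0.996, 0.059], [0.644, -0.001, -0.765]]
ft_force: [-0.1, -1.1, 1.0]
opening: 0.0503
finger_force: 0.0
side 349
[[-3.0, 26.0, -41.0, 321.0, 218.0], [-13.0, 27.0, -42.0, 324.0, 219.0], [-5.0, 26.0, -43.0, 322.0, 218.0], [-9.0, 24.0, -43.0, 323.0, 219.0], [-5.0, 22.0, -44.0, 322.0, 219.0], [0.0, 26.0, -44.0, 321.0, 217.0], [-6.0, 24
top 370
[[-3.0, -24.0, -37.0, 281.0, 221.0], [7.0, -36.0, -41.0, 276.0, 219.0], [8.0, 34.0, -44.0, 303.0, 216.0], [7.0, -36.0, -47.0, 276.0, 220.0], [9.0, 37.0, -47.0, 304.0, 216.0], [11.0, -33.0, -48.0, 277.0, 219.0], [14.0, -2
(array([ 39.5,   0.7, -48.4]), array([-0. ,  0. , -0.2]))
```

View pics/i.png

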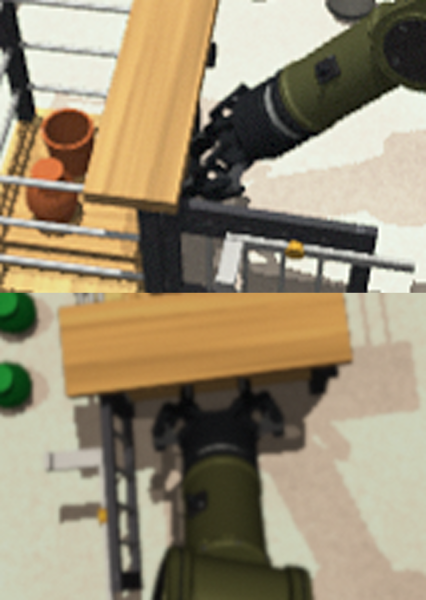

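The picture shows the gate square to the cage front, from crop (115,395) to (130,590), with the latch bar level. The fingers straddle the cleat's line at about crop (187,385) and (245,385).

```bash
python3 -m creep '[50,10,0,-12,0,0,0, 50,20,0,-23,0,0,0, 50,30,0,-34,0,0,0, 50,38,0,-42,0,0,0, 50,38,0,-42,0,0,0, 25,38,0,-42,0,0,0, 25,38,0,-42,0,0,0, 20,38,0,-42,0,0,0]' 30
python3 -m creep '[20,0,0,0,0,0,0,20,0,0,0,0,0,0,20,0,0,0,0,0,0,20,0,0,0,0,0,0,20,0,0,0,0,0,0,20,0,0,0,0,0,0,20,0,0,0,0,0,0,20,0,0,0,0,0,0]'
```

```text
t: 20.25
ee_pos: [0.6866, 0.0843, 0.1054]
tcp_rot: [[0.776, 0.105, 0.621], [0.073, -0.994, 0.077], [0.626, -0.015, -0.78]]
ft_force: [-1.9, 25.4, 5.1]
opening: 0.0293
finger_force: 33.1
t: 21.05
ee_pos: [0.6865, 0.0843, 0.1054]
tcp_rot: [[0.776, 0.105, 0.622], [0.073, -0.994, 0.077], [0.626, -0.014, -0.779]]
ft_force: [-1.0, 24.9, 4.9]
opening: 0.0291
finger_force: 33.1
```

```bash
python3 -m creep '[20,0,2,2,0,0,0, 20,0,4,4,0,0,0, 20,0,4,5,0,0,0, 20,-1,4,5,0,0,0, 20,-3,4,5,0,0,0, 20,-6,3.5,5,0,0,0, 20,-10,3,5,0,0,0, 20,-14,3,5,0,0,0]'
python3 -m creep '[20,-5,-0.4,0,0,0,0, 20,-10,-0.9,0,0,0,0, 20,-15,-1.3,0,0,0,0, 20,-20,-1.8,0,0,0,0, 20,-25,-2.2,0,0,0,0, 20,-30,-2.6,0,0,0,0, 20,-35,-3.1,0,0,0,0, 20,-40,-3.5,0,0,0,0]'
python3 -m creep '[20,-5,-0.4,0,0,0,0, 20,-10,-0.9,0,0,0,0, 20,-15,-1.3,0,0,0,0, 20,-20,-1.8,0,0,0,0, 20,-25,-2.2,0,0,0,0, 20,-30,-2.6,0,0,0,0, 20,-35,-3.1,0,0,0,0, 20,-40,-3.5,0,0,0,0]'
python3 - <<'E'
from rel import *
for c in ['side','top']: bot.capture(c)
for n in ['cleat_top','board_mid','gate_edge','cup','vase']:
    for c in ['side','top']: print(n,c,[(np.round(x['uv'],1).tolist(),round(x['score'],2)) for x in bot.mark_of(n,c)[:3]])
for q in [0,.09,.1,.12]:
    print(q,[(proj(c,W(P,[-.013-q,0,.112])).round(1),proj(c,W(P,[-.099-q,0,.147])).round(1)) for c in ['side','top']])
E
```

```text
t: 21.85
ee_pos: [0.6691, 0.0828, 0.1054]
tcp_rot: [[0.782, 0.101, 0.615], [0.072, -0.995, 0.072], [0.619, -0.012, -0.785]]
ft_force: [2.0, 6.6, -14.7]
opening: 0.0289
finger_force: 31.9
t: 22.65
ee_pos: [0.6254, 0.079, 0.1052]
tcp_rot: [[0.792, 0.108, 0.601], [0.074, -0.994, 0.081], [0.606, -0.02, -0.795]]
ft_force: [0.4, 8.8, -26.8]
opening: 0.0291
finger_force: 31.2
t: 23.45
ee_pos: [0.583, 0.0753, 0.1055]
tcp_rot: [[0.797, 0.113, 0.594], [0.075, -0.993, 0.089], [0.6, -0.027, -0.8]]
ft_force: [0.3, 11.0, -35.9]
opening: 0.0294
finger_force: 31.8
cleat_top side [([343.3, 230.3], 0.9)]
cleat_top top [([295.2, 246.6], 0.63)]
board_mid side [([314.2, 237.6], 0.91)]
board_mid top [([291.1, 217.2], 0.61), ([227.4, 252.8], 0.48), ([248.1, 303.8], 0.21)]
gate_edge side [([386.2, 247.8], 0.94)]
gate_edge top [([248.0, 302.8], 0.63)]
cup side []
cup top []
vase side [([288.2, 329.2], 0.82), ([253.4, 319.2], 0.76), ([300.7, 242.9], 0.57)]
vase top [([206.3, 188.1], 0.75), ([204.5, 218.6], 0.74)]
0 [(array([282. , 230.3]), array([309.1, 227.1])), (array([287.9, 182.1]), array([290.5, 209.8]))]
0.09 [(array([310.9, 234. ]), array([339.2, 230.8])), (array([291.3, 213.7]), array([294.1, 243.2]))]
0.1 [(array([314.2, 234.4]), array([342.5, 231.2])), (array([291.7, 217.3]), array([294.6, 247. ]))]
0.12 [(array([320.7, 235.2]), array([349.3, 232.1])), (array([292.5, 224.5]), array([295.4, 254.5]))]
```

```bash
python3 -m creep '[20,0,-1,-3,0,0,0, 20,-2,-3,-6,0,0,0, 20,-6,-3.5,-8,0,0,0, 20,-10,-4,-8,0,0,0, 20,-14,-4,-8,0,0,0, 20,-17,-4.5,-8,0,0,0, 20,-19,-4.5,-8,0,0,0, 20,-21,-4.7,-8,0,0,0]'
python3 -m creep '[20,-1,0,0,0,0,0, 20,-2,0,0,0,0,0, 20,-3,0,0,0,0,0, 20,-4,0,0,0,0,0, 20,-4,0,0,0,0,0, 20,-4,0,0,0,0,0, 20,-4,0,0,0,0,0, 20,-4,0,0,0,0,0]'
python3 - <<'E'
from rel import *
for c in ['side','top']: bot.capture(c)
for n in ['cleat_top','board_mid']:
    for c in ['side','top']: print(n,c,[(np.round(x['uv'],1).tolist(),round(x['score'],2)) for x in bot.mark_of(n,c)[:2]])
E
```

```text
t: 24.85
ee_pos: [0.5693, 0.0741, 0.1057]
tcp_rot: [[0.785, 0.121, 0.607], [0.075, -0.992, 0.1], [0.614, -0.033, -0.788]]
ft_force: [-0.3, 27.1, -12.5]
opening: 0.0287
finger_force: 35.7
t: 25.65
ee_pos: [0.5669, 0.0739, 0.1059]
tcp_rot: [[0.785, 0.12, 0.608], [0.075, -0.992, 0.1], [0.615, -0.033, -0.788]]
ft_force: [5.4, 26.4, -19.1]
opening: 0.0291
finger_force: 34.6
cleat_top side [([350.1, 232.9], 0.74)]
cleat_top top [([300.4, 252.6], 0.62), ([169.3, 246.7], 0.3)]
board_mid side [([320.1, 236.6], 0.67)]
board_mid top [([290.1, 222.1], 0.58)]
```

```bash
python3 -m creep '[20,-1,2,0,0,0,0, 20,-2,4,-1,0,0,0, 20,-3,4,-2,0,0,0, 20,-4,4,-3,0,0,0, 20,-4,4,-3,0,0,0, 20,-4,4,-3,0,0,0, 20,-4,4,-3,0,0,0, 20,-4,4,-3,0,0,0]'
```

```text
t: 26.75
ee_pos: [0.567, 0.074, 0.1061]
tcp_rot: [[0.779, 0.118, 0.615], [0.074, -0.993, 0.097], [0.622, -0.03, -0.782]]
ft_force: [6.5, 18.5, -10.5]
opening: 0.029
finger_force: 34.3
```

```bash
python3 -m creep '[20,1,1,-1,0,0,0, 20,2,2,-2,0,0,0, 31,2,2,-2,0,0,0, 35,2,2,-2,0,0,0, 45,2,2,-2,0,0,0, 55,2,2,-2,0,0,0, 55,2,2,-2,0,0,0, 55,2,2,-2,0,0,0]'
python3 -m creep '[55,-3,0,4,0,0,0, 55,-9,-1,12,0,0,0, 55,-18,-3,24,0,0,0, 55,-32,-5,40,0,0,0, 55,-48,-7,60,0,0,0, 55,-65,-10,85,0,0,0, 55,-75,-40,120,0,0,0, 55,-80,-80,150,0,0,0]'
python3 -m creep '[55,0,-40,20,0,0,0, 55,0,-85,30,0,0,0, 55,-10,-130,30,0,0,0, 55,-20,-170,30,0,0,0, 55,-30,-210,30,0,0,0, 55,-40,-250,30,0,0,0, 55,-40,-250,30,0,0,0, 55,-40,-250,30,0,0,0]'
python3 - <<'E'
from rel import *
im,_=bot.capture('side'); im2,_=bot.capture('top')
for n in ['cleat_top','board_mid','gate_edge','lever_end','cup','vase']:
    for c in ['side','top']: print(n,c,[(np.round(x['uv'],1).tolist(),round(x['score'],2)) for x in bot.mark_of(n,c)[:3]])
a=cv2.resize(im[130:390,180:440],(400,400));b=cv2.resize(im2[130:330,200:400],(400,400))
cv2.imwrite('pics/j.png',np.hstack([a,b]))
E
```

```text
t: 27.55
ee_pos: [0.5687, 0.0684, 0.1034]
tcp_rot: [[0.781, 0.107, 0.615], [0.071, -0.994, 0.084], [0.621, -0.022, -0.784]]
ft_force: [-0.5, 0.3, 0.1]
opening: 0.0551
finger_force: 0.0
t: 28.35
ee_pos: [0.4877, -0.0016, 0.2475]
tcp_rot: [[0.781, 0.114, 0.614], [0.076, -0.993, 0.087], [0.62, -0.021, -0.785]]
ft_force: [2.7, -1.0, -0.6]
opening: 0.0553
finger_force: 0.0
t: 29.15
ee_pos: [0.4497, -0.2544, 0.2763]
tcp_rot: [[0.782, 0.105, 0.615], [0.068, -0.994, 0.084], [0.62, -0.024, -0.784]]
ft_force: [0.5, -0.1, -0.6]
opening: 0.055
finger_force: 0.0
cleat_top side [([346.5, 231.2], 0.87)]
cleat_top top [([295.0, 252.0], 0.87)]
board_mid side [([322.8, 236.1], 0.89)]
board_mid top [([291.1, 221.8], 0.58)]
gate_edge side [([312.6, 235.2], 0.33)]
gate_edge top [([247.6, 301.7], 0.71)]
lever_end side [([336.2, 260.1], 0.48)]
lever_end top [([228.4, 250.7], 0.79), ([294.7, 247.1], 0.37)]
cup side [([316.4, 225.8], 0.58)]
cup top [([302.1, 214.1], 0.5), ([297.6, 250.3], 0.34)]
vase side [([285.9, 322.5], 0.94), ([254.5, 322.2], 0.67)]
vase top [([207.6, 218.4], 0.84), ([205.2, 186.6], 0.67), ([286.0, 220.5], 0.63)]
```

View pics/j.png

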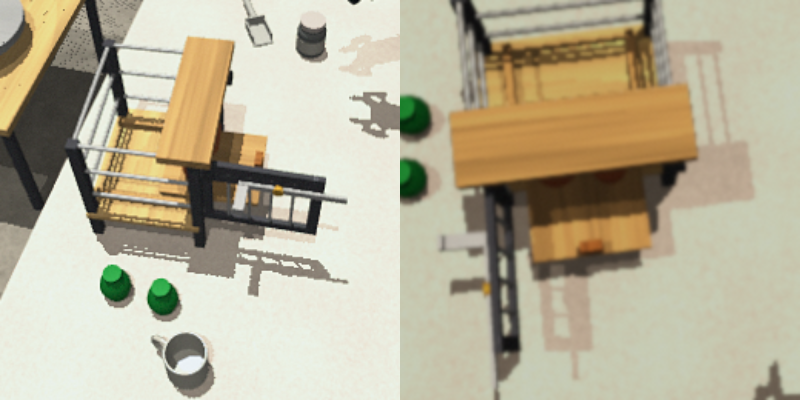

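Run:
```python
from rel import *
Rc=np.stack([cx,cy,[0,0,1]],1); O=np.array([P[0],P[1],0])
for c,U,V in [('top',(240,340),(185,270)),('side',(270,380),(190,280))]:
    im,d=bot.capture(c)
    Q=[];col=[]
    for v in range(*V):
        for u in range(*U):
            if d[v,u]>0: Q.append(Rc.T@(at(c,(u,v),d[v,u])-O)*1e3); col.append(im[v,u].astype(int))
    Q=np.array(Q);col=np.array(col)
    b=(abs(Q[:,1])<70)&(abs(Q[:,2]-112)<8)&(Q[:,0]<-150)
    print(c,'board front',b.sum(),np.percentile(Q[b,0],[0,1,5]) if b.sum() else '')
    k=(abs(Q[:,1])<20)&(abs(Q[:,2]-147)<6)&(Q[:,0]<-190); print('cleat top',k.sum(),Q[k].mean(0) if k.sum() else '')
    w=(abs(Q[:,1])<80)&(Q[:,2]>118)&(Q[:,2]<205)&(Q[:,0]>-185)&(Q[:,0]<-60)&(col[:,2]>1.6*col[:,0])
    for nm,s in [('left',Q[:,1]>0),('right',Q[:,1]<0)]:
        z=Q[w&s]; print(nm,len(z),z[:,2].max().round() if len(z) else '',z.mean(0).round() if len(z) else '',z[z[:,2].argmax()].round() if len(z) else '')
```

```text
top board front 1285 [-223.9344 -220.8639 -218.3031]
cleat top 62 [-211.8725    0.66    147.8535]
left 64 170.0 [-126.   36.  153.] [-122.   31.  170.]
right 66 181.0 [-128.  -37.  154.] [-132.  -36.  181.]
side board front 466 [-223.2143 -222.1421 -220.121 ]
cleat top 44 [-214.3792    3.1675  145.571 ]
left 15 159.0 [-80.  54. 146.] [-83.  54. 159.]
right 41 179.0 [-131.  -26.  154.] [-132.  -41.  179.]
```

Run:
```python
from rel import *
Rc=np.stack([cx,cy,[0,0,1]],1); O=np.array([P[0],P[1],0])
for c,U,V in [('top',(210,370),(150,270)),('side',(230,380),(130,290))]:
    im,d=bot.capture(c)
    Q=np.array([Rc.T@(at(c,(u,v),d[v,u])-O)*1e3 for v in range(*V) for u in range(*U) if d[v,u]>0])
    h=(abs(Q[:,2]-316)<7)&(abs(Q[:,1])<160)&(Q[:,0]<0)
    for lo,hi in [(-120,-40),(-40,40),(40,120)]:
        k=h&(Q[:,1]>lo)&(Q[:,1]<hi); print(c,'hood x',lo,np.percentile(Q[k,0],[1,5,95,99]).round(1),Q[k,2].mean().round(1))
    k=h&(Q[:,0]>-140)&(Q[:,0]<-70);print('hood y',np.percentile(Q[k,1],[.5,99.5]).round(1))
```

```text
top hood x -120 [-144.8 -141.7  -60.   -56.4] 315.3
top hood x -40 [-145.3 -142.1  -60.3  -56.5] 315.2
top hood x 40 [-146.1 -142.9  -61.2  -57.6] 315.2
hood y [-136.6  139.9]
side hood x -120 [-146.2 -142.8  -61.8  -58. ] 314.1
side hood x -40 [-147.1 -143.8  -62.5  -59.1] 314.1
side hood x 40 [-148.  -144.6  -63.5  -59.9] 314.0
hood y [-135.2  142.8]
```

Measurement puts the board 2–3 mm short of its stop, or right at it. There is plenty of time, so I'll re-grip and pull once more to be sure.

```bash
python3 -m creep '[55,10,40,0,0,0,0, 55,20,85,0,0,0,0, 55,30,130,0,0,0,0, 55,38,175,0,0,0,0, 55,40,220,-20,0,0,0, 55,40,265,-40,0,0,0, 55,45,310,-60,0,0,0, 55,51,319,-86,0,0,0]'
python3 -m creep '[55,0,0,0,0,0,0, 55,0,0,0,0,0,0, 55,0,0,0,0,0,0, 55,0,0,0,0,0,0, 55,0,0,0,0,0,0, 55,0,0,0,0,0,0, 55,0,0,0,0,0,0, 55,0,0,0,0,0,0]'
```

```text
t: 30.85
ee_pos: [0.502, 0.0694, 0.1928]
tcp_rot: [[0.777, 0.113, 0.619], [0.074, -0.993, 0.088], [0.625, -0.022, -0.78]]
ft_force: [-0.0, -0.5, -0.3]
opening: 0.0552
finger_force: 0.0
t: 31.65
ee_pos: [0.5013, 0.0655, 0.1911]
tcp_rot: [[0.781, 0.108, 0.616], [0.071, -0.994, 0.084], [0.621, -0.022, -0.784]]
ft_force: [0.3, 0.0, -0.1]
opening: 0.0555
finger_force: 0.0
```

```bash
python3 -m creep '[55,10,4,-14,0,0,0, 55,22,8,-30,0,0,0, 55,34,9,-46,0,0,0, 55,46,10,-62,0,0,0, 55,58,10,-77,0,0,0, 55,67,10,-88,0,0,0, 55,67,10,-88,0,0,0, 45,67,10,-88,0,0,0]' 30
python3 -m creep '[36,0,0,0,0,0,0, 33,0,0,0,0,0,0, 30,0,0,0,0,0,0, 25,0,0,0,0,0,0, 20,0,0,0,0,0,0, 20,0,0,0,0,0,0, 20,0,0,0,0,0,0, 20,0,0,0,0,0,0]'
```

```text
t: 32.45
ee_pos: [0.5668, 0.0756, 0.105]
tcp_rot: [[0.78, 0.113, 0.616], [0.071, -0.993, 0.092], [0.622, -0.028, -0.782]]
ft_force: [0.3, 0.0, -0.0]
opening: 0.0454
finger_force: 0.0
t: 33.25
ee_pos: [0.5661, 0.0741, 0.1054]
tcp_rot: [[0.78, 0.111, 0.616], [0.071, -0.993, 0.09], [0.622, -0.026, -0.783]]
ft_force: [2.1, -8.0, -3.4]
opening: 0.0292
finger_force: 30.8
```

```bash
python3 -m creep '[20,0,-1.5,0,0,0,0, 20,-2,-1.5,-1,0,0,0, 20,-4,-2,-1,0,0,0, 20,-6,-2,-1,0,0,0, 20,-8,-2,-1,0,0,0, 20,-10,-2,-1,0,0,0, 20,-10,-2,-1,0,0,0, 20,-10,-2,-1,0,0,0]'
```

```text
t: 34.05
ee_pos: [0.5623, 0.0736, 0.1064]
tcp_rot: [[0.776, 0.113, 0.621], [0.071, -0.993, 0.093], [0.627, -0.028, -0.779]]
ft_force: [24.6, 0.7, -20.0]
opening: 0.0291
finger_force: 33.1
```

At the stop: 25 N with no further travel. Relax, release and withdraw.

```bash
python3 -m creep '[20,2,0,-1,0,0,0, 20,4,0,-1,0,0,0, 20,5,0,-1,0,0,0, 31,5,0,-1,0,0,0, 35,5,0,-1,0,0,0, 45,5,0,-1,0,0,0, 55,5,0,-1,0,0,0, 55,5,0,-1,0,0,0]'
python3 -m creep '[55,-3,0,4,0,0,0, 55,-9,-1,12,0,0,0, 55,-18,-3,24,0,0,0, 55,-32,-5,40,0,0,0, 55,-48,-7,60,0,0,0, 55,-65,-10,85,0,0,0, 55,-75,-40,120,0,0,0, 55,-80,-80,150,0,0,0]'
python3 -m creep '[55,0,-40,20,0,0,0, 55,0,-85,30,0,0,0, 55,-10,-130,30,0,0,0, 55,-20,-170,30,0,0,0, 55,-30,-210,30,0,0,0, 55,-40,-250,30,0,0,0, 55,-40,-250,30,0,0,0, 55,-40,-250,30,0,0,0]'
python3 - <<'E'
from rel import *
Rc=np.stack([cx,cy,[0,0,1]],1); O=np.array([P[0],P[1],0])
for c,U,V in [('top',(240,340),(185,270)),('side',(270,380),(190,280))]:
    im,d=bot.capture(c)
    L=[(u,v) for v in range(*V) for u in range(*U) if d[v,u]>0]
    Q=np.array([Rc.T@(at(c,q,d[q[1],q[0]])-O)*1e3 for q in L]);col=np.array([im[v,u].astype(int) for u,v in L])
    b=(abs(Q[:,1])<70)&(abs(Q[:,2]-112)<8)&(Q[:,0]<-150)
    k=(abs(Q[:,1])<20)&(abs(Q[:,2]-147)<6)&(Q[:,0]<-190); print(c,np.percentile(Q[b,0],[1,5]),Q[k].mean(0))
    w=(abs(Q[:,1])<80)&(Q[:,2]>118)&(Q[:,2]<205)&(Q[:,0]>-185)&(Q[:,0]<-60)&(col[:,2]>1.6*col[:,0])
    for s in (Q[:,1]>0,Q[:,1]<0):
        z=Q[w&s]; print(len(z),z.mean(0).round(),z[z[:,2].argmax()].round())
    print([x['uv'] for x in bot.mark_of('gate_edge',c)[:1]])
E
```

```text
t: 34.85
ee_pos: [0.5609, 0.074, 0.1031]
tcp_rot: [[0.78, 0.114, 0.616], [0.071, -0.993, 0.093], [0.622, -0.029, -0.783]]
ft_force: [-0.1, -0.0, 0.1]
opening: 0.0553
finger_force: 0.0
t: 35.65
ee_pos: [0.4812, 0.009, 0.2414]
tcp_rot: [[0.782, 0.119, 0.612], [0.076, -0.993, 0.095], [0.619, -0.028, -0.785]]
ft_force: [2.0, -1.6, -1.0]
opening: 0.055
finger_force: 0.0
t: 36.45
ee_pos: [0.4439, -0.2435, 0.2711]
tcp_rot: [[0.78, 0.111, 0.616], [0.068, -0.993, 0.093], [0.622, -0.031, -0.783]]
ft_force: [-0.3, -0.5, 0.3]
opening: 0.0548
finger_force: 0.0
top [-222.2415 -219.9222] [-213.155     1.029   147.5509]
76 [-127.   38.  153.] [-123.   45.  169.]
74 [-129.  -36.  152.] [-128.  -49.  182.]
[[249.3, 303.3]]
side [-223.8259 -221.4376] [-215.5967    2.7212  145.5542]
10 [-81.  54. 148.] [-83.  54. 159.]
50 [-131.  -28.  154.] [-135.  -23.  179.]
[[384.0, 246.7]]
```

```bash
python3 -c "
from rig import bot
print(bot.close_job())"
```

```text
the job is handed in; nothing more can be done
None
```

I handed the job in at 36.5 s: the gate is about 1.6 rad open with the latch bar down, the ware board is at its stop, and the cup and vase appear to be standing (depth readings only, the hood hides much of them). The mug, jar and scoop were never touched. The cameras put the real fingertips about 36 mm short of the reported TCP, so I corrected for that from the second gate push on.

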